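# Function-test the mushroom stop of the nut-cracking machine

## Robot

A 6-joint arm with a two-finger parallel gripper is mounted at the origin on the work surface. World frame = base frame: x ahead of the robot, y to its left, z up, the work surface at z = 0. Lengths are in m, angles in degrees, forces in N, time in s.
With the tool pointing down it reaches from about 0.35 to 0.875 m from the base axis. Payload 4.2 kg.
Tool frame: the origin (TCP) lies midway between the tips of the shut fingers; the grasp point (between the pads) lies 19 mm behind it; y points along the fingers, z is the direction in which the jaws open and shut, and the axes are right-handed (so a half turn about y gives the same grasp; the last joint's range is limited). The gripper opens to 87 mm and grips with 3 to 60 N. Pads are 19 mm wide; open, the fingers measure 117 mm over their backs; the gripper's body (75 mm by 190 mm) begins 51 mm behind the grasp point.
Start: joints at [80.764, 22.042, 0.453, 0, -68.411, -14.817], TCP at [0.255, 0.571, 0.223] pointing down, gripper open.
Joint ranges: [-179.83, 179.83], [-69.29, 118.12], [-61.27, 80.66], [-181.25, 117.63], [-171.15, -9.14], [-177.46, 177.46]. Speed limits (degrees/s): [159.86, 159.86, 180, 180, 180, 180].

## Interface

Orientations are given as [roll, pitch, yaw] about the fixed x, y, z axes, in that order (R = Rz(yaw) Ry(pitch) Rx(roll)).
In Python, from workcell import env gives the robot as it stands. The module is installed in compiled form; this text tells all that it offers. Calls block until the motion is done:
- env.goto(position, orientation): joint-space move of the TCP to a pose.
- env.move_straight(position, rotation=None, rate=0.15, force_limit=None): straight line of the TCP; rotation=None keeps the orientation; rate is the mean speed in m/s. With force_limit (N) it stops when the force on the tool has changed by that much, and returns True; else False.
- env.set_joints(angles): joint-space move.
- env.gripper_to(opening, grasp_force=None): opening from 0.0 (shut) to 1.0 (fully open); grasp_force is the grip in N (None keeps the last); returns when the fingers have stopped.
- env.dwell(seconds).
- env.inverse_kinematics(position, orientation): joint angles nearest the present ones, or None.
- env.read_state(): the state.
- env.grab_frame(name): name is "side" or "top"; returns a dict with "image" (400x640x3 uint8, blue, green, red), "fx", "fy", "cx", "cy" (pixels), "position" and "orientation" of the camera in the world. Camera axes: x right, y up, looking along -z (the intrinsics and any distortion apply to the point x, -y, -z); pixel columns grow to the right and rows downward; lengths in m; the calibration is good to about 2 mm. A picture is of the moment at which its call begins. There is no depth.
A pose or a line that the arm cannot do raises env.Unreachable and nothing moves.
- env.close_job(): hands the job in, once; it reports no verdict.
Trained networks look in a picture, given as the dict that the camera call returned (one of the last four; its "shot" number tells which), for a name from the list of things; names that differ only in an ending like _2 or _b are one class to them, and where a whole thing is asked for, a point or a joint stands for the part that bears it (a point fixed in the world has none). Each returns a list of dicts, best first, with "score" (0 to 1); they miss things now and then, are a little off and sometimes report something else, mostly with a low value. They report only what shows in the picture. A call takes as long as a camera call. They do not tell look-alikes from the thing itself.
- env.search_frame(picture, thing): "xyz" ([x, y, z] in m, in world coordinates, good to about 4 mm: the middle of the surface that is visible of it).
- env.trace(picture, thing): "mask" (400x640 bool, what is visible of it).
The state is a dict: "clock": time; "joint_positions": joint angles; "qvel": joint speeds; "joint_torque": joint torques, N m; "position": TCP position; "tool_rot": TCP orientation; "force": force on the tool from outside, world axes, zero at the start; "wrist_torque": the same for the moment, N m; "opening": opening from 0.0 (shut) to 1.0 (fully open).
Only numpy, scipy, OpenCV 4.12 (cv2) and the standard library are available. Lean on these libraries where they do the work, as an engineer would, in place of code of your own. Each camera call takes 0.05 s, during which the arm holds its last target.

## Task

Test the nut machine's emergency stop: press the winged mushroom head in until it clicks down and stays in, then use a fingertip against one of its wings to twist it clockwise (seen from above) until it releases and springs back out, and leave it out and untwisted. Only push it with the fingertips, never pull or lift it up; leave the start button, the speed knob and everything else on the bench as they are.

Things in the scene. Friction and masses are not known exactly. Their poses are not given: they have to be found in the camera images.
- stop_top (a point): Centre of the flat top of the mushroom stop's head: orange round head 52 mm across, 20 mm high (flat top 40 mm across) with two straight wings on opposite sides: one bar 112 mm long, 12 mm wide, 16 mm high, its upper face 3 mm and lower face 19 mm below this point. z is up; y runs along the wings and turns with the head. This point is 106 mm above the bench when out, 98 mm when pressed in.
- wing_a (a point): Point in the middle of the +y wing, 47 mm from the turning axis, half-way up the wing (11 mm below stop_top). The wing ends 9 mm farther out. Twisting clockwise seen from above moves this wing towards the head's +x.
- wing_b (a point): The same point of the opposite (-y) wing. Twisting clockwise moves this wing towards the head's -x.
- stop_box: The grey box that carries the mushroom stop, screwed to the bench: 96 x 96 mm, 65 mm high, with a 120 x 30 mm foot strip 5 mm thick and a 42 mm collar 9 mm high round the stem. Origin: centre of the underside, below the turning axis.
- stop_press (a joint): How far the mushroom head is pressed in, m: 0 out, 0.008 latched in (it stays there by itself), which is also a hard end stop. Pressing takes about 8 N over the first 3 mm, then less, and past half-way (about 0.005) it snaps in by itself.
- stop_twist (a joint): Twist of the head, rad: 0 at rest, grows clockwise seen from above, end stop 0.68. A light spring turns it back to 0 when let go. When the head is latched in, a cam lifts it as it is twisted, and at about 0.35 to 0.45 rad it snaps out by itself. It takes about 1 to 3 N at the wing.
- stop_collar (a joint): How far the dark collar under the head has been lifted off the box, m: 0 seated. It stays seated unless the head is pulled up hard (over about 16 N).
- start_button (a joint): The start button, to be left alone: a plain round push button, 28 mm across, on its own 96 mm square grey box 55 mm high. Pressed depth, m, 0 = out. The top of the button stands 77 mm above the bench.
- start_button_top (a point): Centre of the top of the start button.
- knob_end (a point): Top of one end of the bar grip of the speed knob, to be left alone; 18 mm from the knob's axis, about 91 mm above the bench. The knob stands on its own 96 mm square grey box, 55 mm high.
- gearmotor: Loose bystander: small metal gearmotor standing on a 50 mm square plate, 68 mm high; origin under its centre.
- nut_bowl: Loose bystander: white bowl of hazelnuts, 96 mm across, 38 mm high; origin under its centre.
- auger_piece: Loose bystander: piece of orange printed screw conveyor, 48 mm across, 60 mm high; origin under its centre.
- tape_roll: Loose bystander: cardboard-coloured ring lying flat, 68 mm across, 24 mm high; origin under its centre.
- screwdriver: Loose bystander: screwdriver lying flat.
- coupling: Loose bystander: small steel cylinder, 20 mm across, 28 mm high, standing between the boxes; origin under its centre.
- jar: Loose bystander: clear jar with a steel cap, 64 mm across, 85 mm high; origin under its centre.
- wrench: Loose bystander: wrench lying flat.
Not all that is in view belongs to the job. Leave any yellow look-alike of the stop_box alone.

How it is judged:
By the outcome, as a careful person would: the job done as asked, in the order asked, and still so for the second after the job is handed in, with the robot touching nothing.
It also fails if it takes over 45 s, if anything falls off the work surface, if the arm or the gripper's body presses on something with over 40 N, if the wrist force passes 120 N, or if a joint passes its speed limit or range.

## Working session

There is one attempt and no reset: what is moved stays moved. The work goes in short steps, each a Python script; the robot and the scene stay as the last script left them, time stands still between calls to the robot, and variables do not carry over. Pictures are saved under pics/ and viewed, and the job is handed in when it is done.

```bash
mkdir -p pics
python3 - <<'E'
from workcell import env
import cv2
s=env.read_state();print(s['clock'],s['position'],s['tool_rot'],s['opening'])
for n in('side','top'):
    p=env.grab_frame(n);cv2.imwrite(f'pics/{n}0.png',p['image']);print(n,p['fx'],p['fy'],p['cx'],p['cy'],p['position'],p['orientation'],[k for k in p])
    for t in('stop_top','wing_a','stop_box','start_button_top','knob_end','coupling','jar','gearmotor'):
        print(t,[(d['xyz'],d['score']) for d in env.search_frame(p,t)])
E
```

```text
0.0 [0.25446545 0.57019152 0.2214589 ] [-8.98755948e+01  4.43972929e-03  1.55936623e+02] 1.0018965503942956
side 367.5005029432166 367.5005029432166 315.89594983170497 200.80911094911036 [ 0.50585801 -0.85966564  0.70005214] [53.73084227  0.22065501 -4.54711139] ['image', 'fx', 'fy', 'cx', 'cy', 'position', 'orientation', 'shot']
stop_top [([0.37, 0.1187, 0.1045], 0.45)]
wing_a [([0.4656, -0.2344, 0.1072], 0.62), ([0.3716, 0.1223, 0.1068], 0.45), ([0.5224, -0.4519, 0.0095], 0.34)]
stop_box [([0.3697, 0.1041, 0.0657], 0.89), ([0.459, -0.2528, 0.0666], 0.76)]
start_button_top [([0.4446, 0.4272, 0.0525], 0.75), ([0.3448, -0.1839, 0.0239], 0.45)]
knob_end [([0.5042, 0.2475, 0.0851], 0.46)]
coupling [([0.5478, -0.1307, 0.0214], 0.46)]
jar [([0.4464, 0.4277, 0.0545], 0.64)]
gearmotor [([0.4096, -0.023, 0.029], 0.7), ([0.5221, -0.4533, 0.0066], 0.58)]
top 389.43347445074437 389.43347445074437 319.04970952576656 194.28967150601184 [0.45874462 0.01206277 1.35898204] [  5.90031354  -1.48937271 -88.71224958] ['image', 'fx', 'fy', 'cx', 'cy', 'position', 'orientation', 'shot']
stop_top [([0.3661, 0.1271, 0.1077], 0.83), ([0.4679, -0.2228, 0.1073], 0.65)]
wing_a [([0.3655, 0.1276, 0.1103], 0.75), ([0.4587, -0.22, 0.1085], 0.64)]
stop_box [([0.3662, 0.1268, 0.0648], 0.67), ([0.4643, -0.2192, 0.0633], 0.61)]
start_button_top [([0.572, -0.0087, 0.0767], 0.37)]
knob_end [([0.4652, -0.2185, 0.1064], 0.27)]
coupling [([0.4992, 0.2509, 0.0764], 0.23)]
jar [([0.4456, 0.4324, 0.0835], 0.94)]
gearmotor [([0.4109, -0.0112, 0.0281], 0.46)]
```

View pics/side0.png

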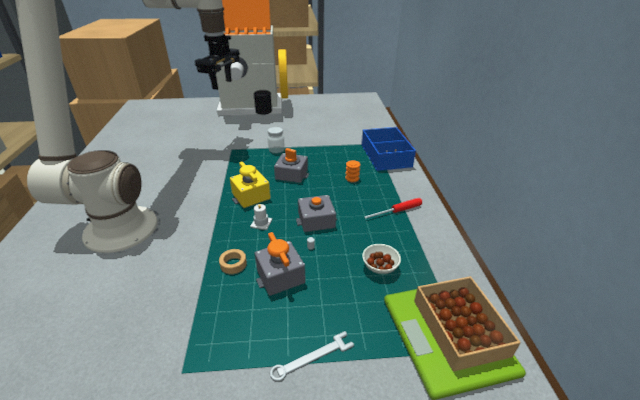

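View pics/top0.png

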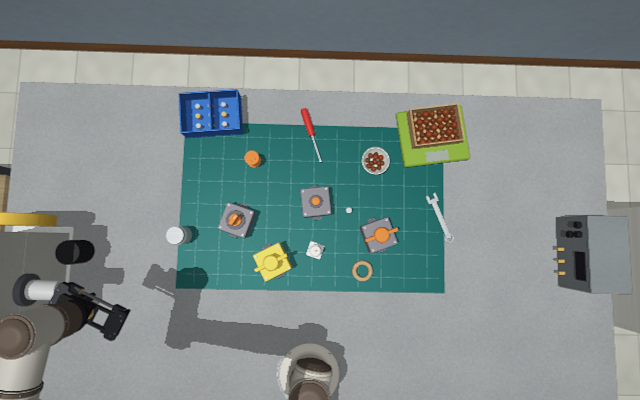

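Three candidates in the top view: the yellow winged box (271,262) is the look-alike. The bar on grey at (236,219) is the speed knob. The orange winged head on grey at (381,235), side view (279,247), fits the stop. I'll confirm it in a crop and measure it.

```bash
cat > h.py <<'E'
import numpy as np, cv2
from scipy.spatial.transform import Rotation as R
def rayz(p,uv,z):
    uv=np.atleast_2d(uv).astype(float)
    d=np.c_[(uv[:,0]-p['cx'])/p['fx'],-(uv[:,1]-p['cy'])/p['fy'],-np.ones(len(uv))]
    d=R.from_euler('xyz',p['orientation'],degrees=True).apply(d); o=np.array(p['position'])
    return o+d*((z-o[2])/d[:,2])[:,None]
def proj(p,X):
    c=R.from_euler('xyz',p['orientation'],degrees=True).inv().apply(np.atleast_2d(X)-np.array(p['position']))
    return np.c_[p['cx']+p['fx']*c[:,0]/-c[:,2],p['cy']-p['fy']*c[:,1]/-c[:,2]]
def head(c,th,zt):
    """points of outline: top-circle, wing top face"""
    a=np.linspace(0,2*np.pi,40); y=np.array([np.cos(th),np.sin(th)]);x=np.array([y[1],-y[0]])
    C=np.c_[c[0]+.020*np.cos(a),c[1]+.020*np.sin(a),np.full(40,zt)]
    W=[np.r_[c+x*i*.006+y*j*.056,zt-.003] for i,j in((1,1),(1,-1),(-1,-1),(-1,1),(1,1))]
    return C,np.array(W)
E
python3 - <<'E'
from workcell import env
from h import *
for n,box in(('top',(345,205,415,260)),('side',(235,220,325,300))):
    p=env.grab_frame(n);im=p['image']
    x0,y0,x1,y1=box
    hsv=cv2.cvtColor(im,cv2.COLOR_BGR2HSV)
    m=((hsv[...,0]<18)&(hsv[...,1]>150)&(hsv[...,2]>90)).astype(np.uint8)
    mm=np.zeros_like(m);mm[y0:y1,x0:x1]=m[y0:y1,x0:x1]
    if n=='top': mm[258:]=0
    k,lab,st,ce=cv2.connectedComponentsWithStats(mm);i=1+np.argmax(st[1:,4])
    uv=np.argwhere(lab==i)[:,::-1]
    P=rayz(p,uv,.103 if n=='top' else .100)[:,:2]
    c=P.mean(0);e,v=np.linalg.eigh(np.cov((P-c).T));w=v[:,1]
    t=(P-c)@w;print(n,st[i],'c',c,'mid',c+w*(t.max()+t.min())/2,'len',np.ptp(t),'ang',np.degrees(np.arctan2(w[1],w[0]))%180)
    for d in env.trace(p,'stop_top')[:3]: 
        q=np.argwhere(d['mask'])[:,::-1];print('tr',d['score'],q.mean(0),len(q))
    cr=cv2.resize(im[y0:y1,x0:x1],None,fx=8 if n=='top' else 7,fy=8 if n=='top' else 7,interpolation=cv2.INTER_CUBIC);S=8 if n=='top' else 7
    for L in head(c,np.arctan2(w[1],w[0]),.106):
        cv2.polylines(cr,[np.int32((proj(p,L)-[x0,y0]+.5)*S)],False,(255,0,0),1)
    cv2.imwrite(f'pics/crop_{n}.png',cr)
E
```

```text
top [365 227  33  16 249] c [ 0.46470748 -0.22071641] mid [ 0.4645212  -0.22022918] len 0.11220406466822726 ang 110.92295237370247
tr 0.64 [270.26568266 262.85608856] 271
tr 0.61 [381.88888889 234.52525253] 297
side [268 232  21  35 409] c [ 0.46509474 -0.22442882] mid [ 0.46493813 -0.22396817] len 0.12305700836477773 ang 108.77751159996676
tr 0.79 [278.19090909 248.22727273] 440
tr 0.79 [247.16346154 170.38942308] 208
```

```bash
ls pics
```

```text
crop_side.png
crop_top.png
side0.png
top0.png
```

View pics/crop_top.png

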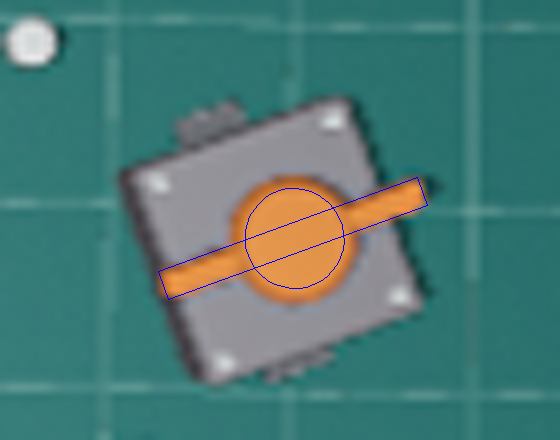

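View pics/crop_side.png

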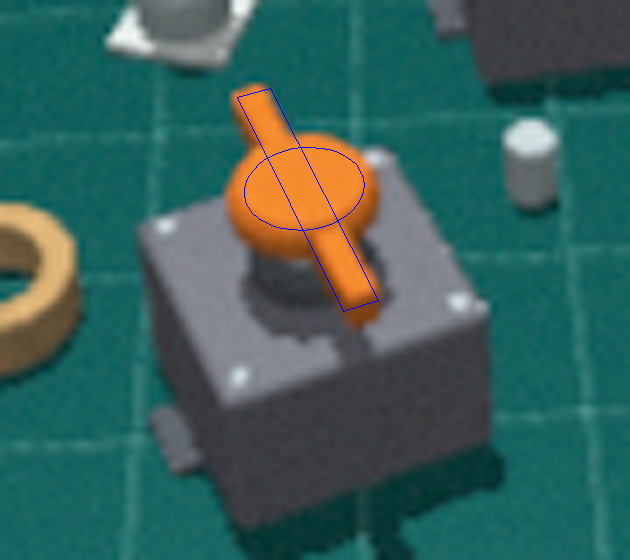

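The crop confirms it: orange winged head on a grey box, and the model outline overlays well in both views. Centre is about (0.4645, -0.2205) and the wings lie at about 110.5°. Now I'll press.

Run:
```python
from workcell import env
from h import *
c=np.array([.4646,-.2205])
env.gripper_to(0.0)
env.goto([c[0],c[1],.20],[-90,0,110.5])
env.move_straight([c[0],c[1],.125],rate=.15)
s=env.read_state();print(s['clock'],s['position'],s['force'],s['joint_positions'])
r=env.move_straight([c[0],c[1],.094],rate=.03,force_limit=22)
s=env.read_state();print(r,s['clock'],s['position'],s['force'])
p=env.grab_frame('side');cv2.imwrite('pics/press.png',cv2.resize(p['image'][180:320,190:370],None,fx=4,fy=4,interpolation=cv2.INTER_CUBIC))
```

```text
6.1583 [ 0.46533332 -0.22057823  0.12555804] [0.20792296 0.58868736 0.41505885] [-7.26658369e+00  1.69124494e+01 -2.27334901e+01  3.60794712e-02
 -5.02961283e+01  2.77867304e+01]
True 7.05 [ 0.46488568 -0.22066908  0.09837378] [-0.58342562  1.61415324  6.71646123]
```

View pics/press.png

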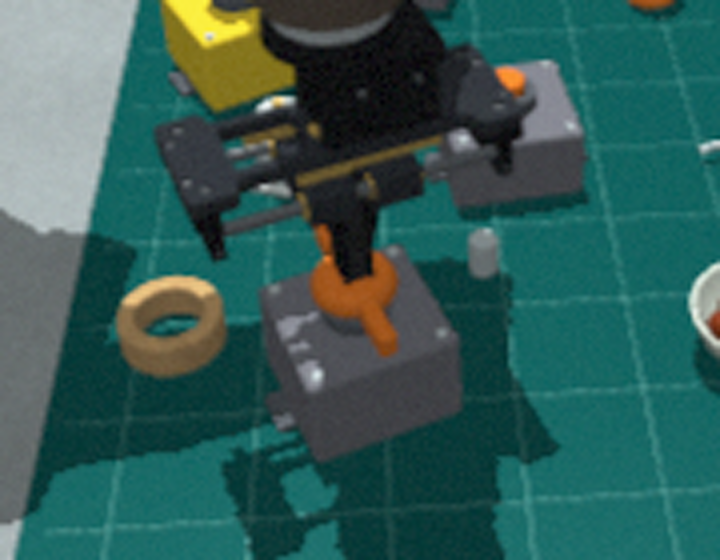

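Run:
```python
from workcell import env
from h import *
c=np.array([.4646,-.2205]);th=np.radians(110.5)
def P(psi,off,z,r=.046):
    a=th-psi;y=np.array([np.cos(a),np.sin(a)]);t=np.array([y[1],-y[0]])
    return np.r_[c+r*y-off*t,z]
env.move_straight([c[0],c[1],.125])
env.move_straight(P(0,.040,.125))
s=env.read_state();print(s['clock'],s['position'],s['force'])
for n,(x0,y0,x1,y1) in(('side',(190,180,370,320)),('top',(340,190,440,270))):
    p=env.grab_frame(n);cv2.imwrite(f'pics/pre_{n}.png',cv2.resize(p['image'][y0:y1,x0:x1],None,fx=4,fy=4,interpolation=cv2.INTER_CUBIC))
    print([(d['xyz'],d['score']) for d in env.search_frame(p,'stop_top')])
```

```text
7.9917 [ 0.4116844  -0.1915727   0.12502502] [ 0.43848834 -0.24842089 -0.59276467]
[([0.4629, -0.2326, 0.0928], 0.96), ([0.5207, -0.4502, 0.009], 0.54), ([0.5717, -0.0125, 0.0748], 0.5)]
[([0.4845, -0.2467, 0.0982], 0.62), ([0.3657, 0.1315, 0.1091], 0.5)]
```

View pics/pre_side.png

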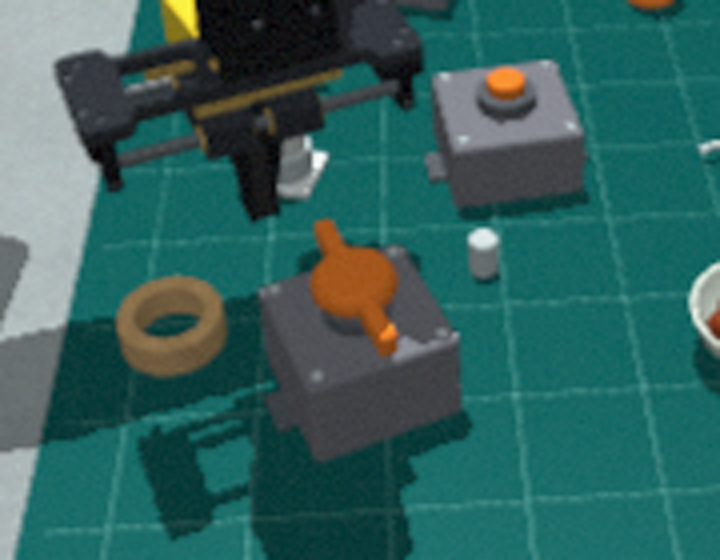

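View pics/pre_top.png

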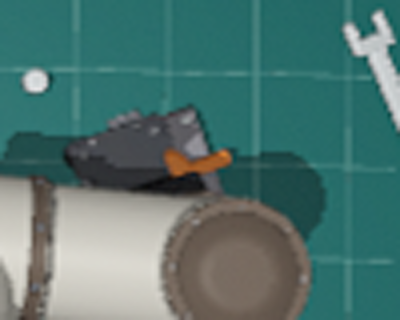

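```bash
cat >> h.py <<'E'
c=np.array([.4646,-.2205]);th=np.radians(110.5)
def P(psi,off,z,r=.046):
    a=th-psi;y=np.array([np.cos(a),np.sin(a)]);t=np.array([y[1],-y[0]])
    return np.r_[c+r*y-off*t,z]
def rot(psi): return [-90,0,110.5-np.degrees(psi)]
E
python3 - <<'E'
from workcell import env
from h import *
env.move_straight(P(0,.040,.083),rate=.1)
f0=np.array(env.read_state()['force'])
r=env.move_straight(P(0,.015,.083),rate=.02,force_limit=1.5)
s=env.read_state();t=P(0,0,0)-P(0,1,0)
off=(P(0,0,0)-s['position'])@t
print(r,s['clock'],s['position'],np.array(s['force'])-f0,'off',off)
p=env.grab_frame('side');cv2.imwrite('pics/contact.png',cv2.resize(p['image'][180:320,190:370],None,fx=4,fy=4,interpolation=cv2.INTER_CUBIC))
E
```

```text
False 10.1583 [ 0.43426056 -0.18267504  0.08296719] [-0.52958615  1.00864559 -1.33062405] off 0.01517153324302638
```

View pics/contact.png

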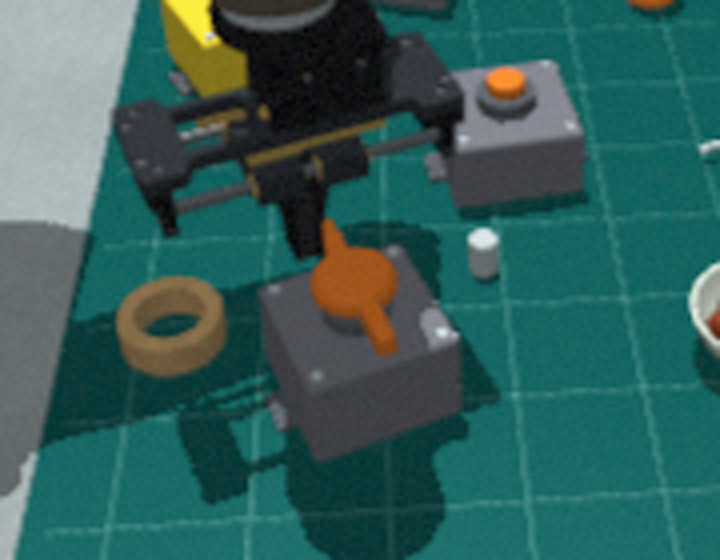

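The finger is right beside the wing. Next I'll sweep the arc.

Run:
```python
from workcell import env
from h import *
f0=np.array(env.read_state()['force'])
for psi in (.08,.16,.24,.32,.40,.47):
    r=env.move_straight(P(psi,.015,.083),rot(psi),rate=.03,force_limit=12)
    s=env.read_state();t=P(psi,0,0)-P(psi,1,0);f=np.array(s['force'])-f0
    print(psi,r,round(s['clock'],2),'ft',round(f@t,2),f.round(2))
    if r: break
p=env.grab_frame('side');cv2.imwrite('pics/tw.png',cv2.resize(p['image'][180:320,190:370],None,fx=4,fy=4,interpolation=cv2.INTER_CUBIC))
```

```text
0.08 False 10.48 ft -0.12 [ 0.17 -1.04 -1.19]
0.16 False 10.76 ft 0.08 [ 0.21 -0.65 -0.56]
0.24 False 11.03 ft -0.71 [-0.69 -0.2   0.35]
0.32 False 11.31 ft -0.19 [-0.19 -0.02  0.03]
0.4 False 11.58 ft 0.42 [ 0.35 -1.68 -0.27]
0.47 False 11.85 ft -0.02 [0.01 0.28 0.27]
```

View pics/tw.png

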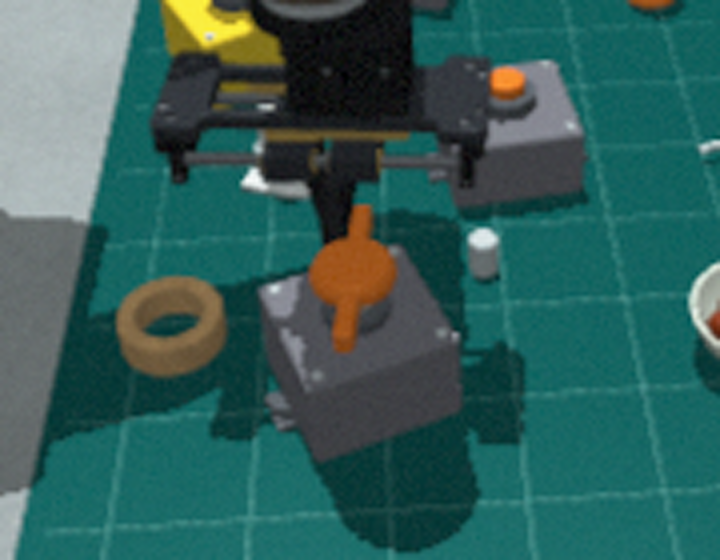

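The head has twisted and risen, with its collar visible again. I'll add a small margin, then back off along the same arc so it untwists.

Run:
```python
from workcell import env
from h import *
env.move_straight(P(.52,.015,.083),rot(.52),rate=.03,force_limit=12)
for psi in (.4,.25,.1,0):
    env.move_straight(P(psi,.016,.083),rot(psi),rate=.05)
env.move_straight(P(0,.045,.083),rate=.08)
env.move_straight(P(0,.045,.15),rate=.15)
env.goto([.36,-.02,.25],[-90,0,110.5])
env.goto([.255,.45,.25],[-90,0,150])
s=env.read_state();print(s['clock'],s['position'],s['force'])
for n,(x0,y0,x1,y1) in(('side',(190,180,370,320)),('top',(345,205,415,260))):
    p=env.grab_frame(n);im=p['image'];S=4 if n=='side' else 8
    cr=cv2.resize(im[y0:y1,x0:x1],None,fx=S,fy=S,interpolation=cv2.INTER_CUBIC)
    for L in head(c,th,.106): cv2.polylines(cr,[np.int32((proj(p,L)-[x0,y0]+.5)*S)],False,(255,0,0),1)
    cv2.imwrite(f'pics/end_{n}.png',cr);cv2.imwrite(f'pics/endfull_{n}.png',im)
    d0=cv2.imread(f'pics/{n}0.png')
    hs=[]
    for q in(d0,im):
        h=cv2.cvtColor(q,cv2.COLOR_BGR2HSV);m=((h[...,0]<18)&(h[...,1]>150)&(h[...,2]>90)).astype(np.uint8)
        b=(345,205,415,258) if n=='top' else (262,225,300,272)
        z=np.zeros_like(m);z[b[1]:b[3],b[0]:b[2]]=m[b[1]:b[3],b[0]:b[2]]
        k,lab,st,ce=cv2.connectedComponentsWithStats(z);i=1+np.argmax(st[1:,4])
        uv=np.argwhere(lab==i)[:,::-1];Q=rayz(p,uv,.103)[:,:2];w=np.linalg.eigh(np.cov(Q.T))[1][:,1]
        print(n,st[i],ce[i],np.degrees(np.arctan2(w[1],w[0]))%180)
```

```text
16.9833 [0.25570502 0.44925457 0.25000972] [0.408191   0.53058647 0.45599321]
side [267 232  22  34 410] [278.17804878 248.33902439] 108.80191999674625
side [268 232  21  34 408] [278.18137255 248.35539216] 108.80947129092914
top [365 227  33  16 251] [381.09960159 234.31075697] 111.20135075965493
top [365 227  33  16 250] [381.092 234.34 ] 111.05998494822896
```

View pics/end_side.png

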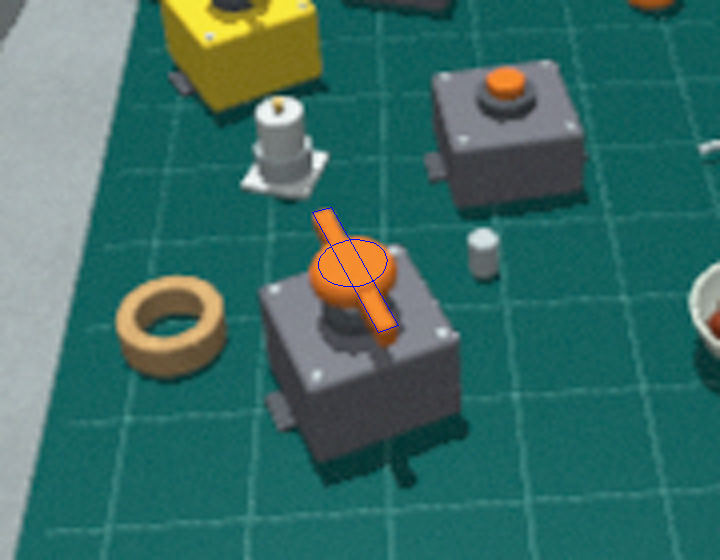

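View pics/endfull_top.png

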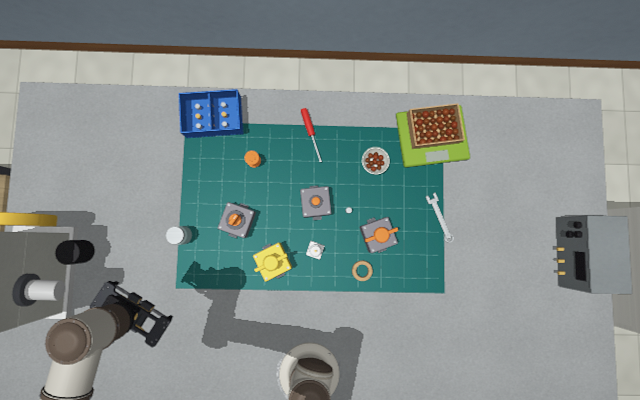

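The head is back at its original pixels: side centroid (278.2,248.3), top (381.1,234.3), same angle. It was clearly lower in the picture taken after the press. Nothing else has moved.

Run:
```python
from workcell import env
env.close_job()
```

```text
the job is handed in; nothing more can be done
```

The emergency stop test is done and handed in: I pressed the head in until it latched, twisted it clockwise until it sprang out, and left it out and untwisted. It took about 17 s.

- **Press:** I pushed down with the shut fingertips on the centre of the flat top, and the move stopped on its force limit at z = 0.0984 m. A picture after lifting off showed the head still down.
- **Twist:** I swept the fingertip against one wing to about 0.52 rad. A picture at 0.47 rad already showed the head risen. I then backed off along the same arc so its spring could untwist it, and moved the arm clear.
- **Final check:** In both cameras the head matched its starting centroid to within 0.05 px and its angle to within 0.15°. By eye, the other things on the bench looked unmoved.
- **What the sensors didn't show:** The force during the twist stayed within the sensor's noise of about 1 N. The latch and the release are therefore confirmed by the pictures, not by force. Also, while the arm covered the head, the top-camera network put it about 3 cm off, so I ignored that reading.

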